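Swap boards at the inspection rest and show the next one

ROBOT

A 7-joint arm with a two-finger parallel gripper is mounted at the origin on the work surface. World frame = base frame: x ahead of the robot, y to its left, z up, the work surface at z = 0. Lengths are in m, angles in rad, forces in N, time in s.
With the tool pointing down it reaches from about 0.35 to 0.9 m from the base axis. Payload 19.9 kg.
Tool frame: the origin (TCP) lies midway between the tips of the shut fingers; the grasp point (between the pads) lies 19 mm behind it; z points along the fingers, x is the direction in which the jaws open and shut, and the axes are right-handed (so a half turn about z gives the same grasp; the last joint's range is limited). The gripper opens to 85 mm and grips with 20 to 120 N. Pads are 22 mm wide; open, the fingers measure 114 mm over their backs; the gripper's body (76 mm by 85 mm) begins 54 mm behind the grasp point. The pads swing forward as they close: fully open they stand 13 mm farther back than shut.
Start: joints at [-1.337, 0.417, -0.01, 1.614, 0.005, 1.111, -0.053], TCP at [0.17, 0.601, 0.231] pointing down, gripper open.
Joint ranges: [-2.81, 2.81], [-0.39, 2.02], [-1.27, 1.25], [0.06, 2.57], [-1.19, 4.33], [0.19, 2], [-2.82, 2.82]. Speed limits (rad/s): [1.89, 1.89, 2.39, 2.39, 3.01, 3.01, 3.01].

INTERFACE

Orientations are given as [roll, pitch, yaw] about the fixed x, y, z axes, in that order (R = Rz(yaw) Ry(pitch) Rx(roll)).
In Python, from cell import * gives the robot as it stands.
- The arm moves only by the tool send_rows, never from a script. Its argument "targets" is one flat list of numbers, 7 for each row, row after row: the turn, a rotation vector about the tool's x, y, z in degrees, then the shift along the tool's x, y, z in m, then the closure in counts, from 0 (fully open) to 255 (shut). In form: [wx, wy, wz, x, y, z, gripper, wx, wy, wz, x, y, z, gripper, ...]. A call has 1 to 12 rows; each row shifts and turns the commanded pose from where the row before left it, along the tool's axes as they then stand; what a row does not reach is not made up. A row lasts 1/10 s, in which the tool goes at most 50 mm and 8.59 degrees, less where a joint would pass 70% of its speed; a pose out of reach is approached as far as the arm can. A call is refused whole if a number of a shift passes 0.05 or a number of a turn 8.59, either way. A call with a gripper value outside its range is refused whole. The fingers move at their own pace and stop on an object; the grip force is fixed at half the most. Time passes only in rows, so rows that do not move let the fingers close. It gives the time, the measured TCP pose, the force and the opening at its end, in the units of the state.
- get_state(): the state, without advancing time (a new reading comes with each control period).
- snapshot(name): name is "side" or "top" or "wrist"; returns a dict with "color" (480x640x3 uint8, blue, green, red), "depth" (480x640 float32, m along the optical axis (not along the pixel's ray), 0 where there is no reading), "vertical_fov" (degrees; the focal length in pixels is half the picture's height over the tangent of half this angle, whatever the lens; pixels are square), "cx", "cy" (the principal point, pixels), "rvec" (rotation vector, rad) and "tvec" (3), from world to camera coordinates, as OpenCV has them; the wrist camera has in their place "tool_from_camera" (4x4, takes a point from camera to tool coordinates, whose origin is the TCP and whose axes are the tool frame's). Camera axes: x right, y down, z forward; pixel columns grow to the right and rows downward; lengths in m; the calibration is good to about 2 mm. A picture is of the moment at which its call begins: read the wrist's pose just before it.
- job_done(): hands the job in, once; it reports no verdict.
The state is a dict: "t": time; "joint_positions": joint angles; "qd": joint speeds; "tau": joint torques, N m; "eef_pos": TCP position; "orientation": TCP orientation; "wrist_force": force on the tool from outside, world axes, zero at the start; "ft_torque": the same for the moment, N m; "width": finger opening in m.
Only numpy, scipy, OpenCV 4.12 (cv2) and the standard library are available. Lean on these libraries where they do the work, as an engineer would, in place of code of your own. Each camera call takes 0.05 s, during which the arm holds its last target. There are 200 camera calls.

TASK

Take the checked board (blue tab) off the sloping rest, lower it gently, upright, fully down into the rack's empty slot between the orange flags, and let it go. Then draw the board with the copper heat sink (yellow tab) up out of its slot and show it above the middle of the rest, component side up, leaned back halfway between upright and flat, its lower edge about 20 cm above the bench. Finish still holding it there, motionless; drop nothing, and leave the white-tab board and the other things alone.

Things in the scene. Friction and masses are not known exactly. Their poses are not given: they have to be found in the camera images.
- board_done: board in aluminium frame 100 x 80 high x 10 mm, 160 g; blue tab on the middle of its upper edge (30 wide, 10 thick, 40 tall; 120 over all). Starts on the rest, leaning back 40 degrees, lower edge on two lips, component side up and away from the robot, tab free all round. Origin: middle of the frame's lower edge; x out of the component side, y along width, z up through the tab
- board_next: board in aluminium frame 100 x 80 high x 10 mm, 160 g; yellow tab on the middle of its upper edge (30 wide, 10 thick, 40 tall; 120 over all). Copper heat sink 50 x 44 stands out 11 from the frame on the component side. Starts upright in a rack slot, component side away from the robot. Origin: middle of the frame's lower edge; x out of the component side, y along width, z up through the tab
- board_spare: board in aluminium frame 100 x 80 high x 10 mm, 160 g; white tab on the middle of its upper edge (30 wide, 10 thick, 40 tall; 120 over all). A bystander that stays upright in its slot, component side away from the robot. Origin: middle of the frame's lower edge; x out of the component side, y along width, z up through the tab
- board_done_tab (a point): point in the middle of the thickness and width of the blue tab, 103 mm above the frame's lower edge (17 mm below the tab's top); axes as the board
- board_next_tab (a point): the same point of the yellow tab; axes as the board
- board_next_mid (a point): middle of the frame of the board with the copper heat sink, 40 mm above its lower edge; axes as the board
- rack: fixed black rack, base 190 x 136 x 8 mm, three slots 60 apart along its x, each 15.6 wide and 110 long along its y; grey guides 45 above the base plate, flared mouths to 63 above the bench. Boards stand on the base plate, 8 above the bench. Origin: centre of the underside; x across the slots, y along them, z up
- slot_flag: two orange flags on the outer sides of the rack at both ends of the empty slot. Origin: the middle of that slot, on top of the rack's base plate (where the middle of the lower edge of a seated board comes to rest); x = across the slot, y = along it, z = up
- rest: fixed rest, steel base 130 x 120 mm, blue back plate leaning 40 degrees from upright, its top towards the robot, two steel lips at its foot; 80 high. Origin: on the bench, 12 nearer the robot than the base's middle; x away from the robot, where the slope faces, y along its width, z up
- rest_mid (a point): middle of the rest: where the middle of the frame of the board lies that starts there, about 53 mm above the bench; axes as the rest
- bottle: clear bottle with blue cap, 64 mm across, 200 mm tall, a bystander. Origin: centre of its underside
- tape_roll: copper-coloured roll of tape lying flat, 72 mm across, 18 mm high, a bystander between rack and rest. Origin: centre of its underside
- connector: metal connector, 26 mm square, 38 mm tall, a bystander. Origin: centre of its underside
- screwdriver: red-handled screwdriver lying down, 170 mm long, a bystander. Origin: under the tool, near its middle
- flux_jar: small amber jar with white lid, 48 mm across, 50 mm tall, a bystander. Origin: centre of its underside

How it is judged:
By the outcome, as a careful person would: the job done as asked, in the order asked, and still so for the second after the job is handed in, while the arm keeps its last pose, push and grip.
It also fails if it takes over 61 s, if anything falls off the work surface, if the arm or the gripper's body presses on something with over 40 N, if the wrist force passes 120 N, or if a joint passes its speed limit or range.

## Working session

There is one attempt and no reset: what is moved stays moved. The work goes in short steps, Python scripts to look and compute and a tool call to move; the robot and the scene stay as the last step left them, time stands still between calls to the robot, and variables do not carry over. Pictures are saved under pics/ and viewed, about 8 in all and at most 12, crops included, and the job is handed in when it is done.

Besides the shell and the picture viewer there is one more tool, called by a JSON object that holds its "api" and its "payload", one argument or row to a line. send_rows: Moves the arm, as the interface text tells. Its arguments: {"type":"object","properties":{"targets":{"type":"array"}},"required":["targets"]}

```bash
ls; mkdir -p pics
cat > h.py <<'E'
from cell import *
import numpy as np, cv2
from scipy.spatial.transform import Rotation as R
def cam(name):
    s=get_state(); d=snapshot(name)
    f=240/np.tan(np.radians(d["vertical_fov"])/2)
    if name=="wrist":
        T=np.eye(4);T[:3,:3]=R.from_euler('xyz',s["orientation"]).as_matrix();T[:3,3]=s["eef_pos"]
        M=T@np.array(d["tool_from_camera"])
    else:
        r=cv2.Rodrigues(np.array(d["rvec"],float))[0]
        M=np.eye(4);M[:3,:3]=r.T;M[:3,3]=-r.T@np.array(d["tvec"]).ravel()
    d["f"]=f;d["M"]=M
    v,u=np.mgrid[:480,:640];z=d["depth"]
    P=np.stack([(u-d["cx"])/f*z,(v-d["cy"])/f*z,z],-1)
    d["P"]=P@M[:3,:3].T+M[:3,3]
    d["hsv"]=cv2.cvtColor(d["color"],cv2.COLOR_BGR2HSV)
    return d
E
python3 - <<'E'
from h import *
print(get_state())
ims=[]
for n in["side","top","wrist"]:
    d=cam(n);cv2.imwrite(f"pics/{n}0.png",d["color"]);np.savez(f"{n}0.npz",P=d["P"],hsv=d["hsv"],z=d["depth"],c=d["color"])
    print(n,d["f"],d["M"][:3].round(3).tolist(),(d["depth"]>0).mean())
E
```

```text
pics
{'t': 0.0, 'joint_positions': array([-1.33648095,  0.41797333, -0.01028883,  1.61419777,  0.00470707,
        1.11074114, -0.05300584]), 'qd': array([ 0.00108289, -0.0004194 ,  0.00019308, -0.0011911 ,  0.00058863,
        0.00059738, -0.00065821]), 'tau': array([ 1.28441397e-04, -8.64436340e+01,  6.78598322e-01, -4.34893763e+01,
        1.90489629e-02,  7.51395884e-03,  5.46509500e-05]), 'eef_pos': array([0.17012713, 0.60101199, 0.23065084]), 'orientation': array([3.14148538e+00, 1.29174148e-03, 1.29497357e+00]), 'wrist_force': array([-0.10305486,  0.31042933, -0.46172321]), 'ft_torque': array([-0.0405024 ,  0.01109916,  0.01132669]), 'width': 0.08550103361088128}
side 452.5468683942615 [[0.95, -0.146, 0.277, 0.384], [-0.313, -0.505, 0.805, -0.523], [0.023, -0.851, -0.525, 0.5]] 0.996044921875
top 563.9584668530161 [[0.085, -0.975, 0.204, 0.362], [-0.996, -0.084, 0.012, 0.075], [0.006, -0.204, -0.979, 1.279]] 0.996005859375
wrist 340.14348368187177 [[0.273, 0.928, 0.254, 0.105], [0.962, -0.263, -0.072, 0.619], [-0.0, 0.264, -0.964, 0.372]] 0.9948209635416667
```

View pics/side0.png

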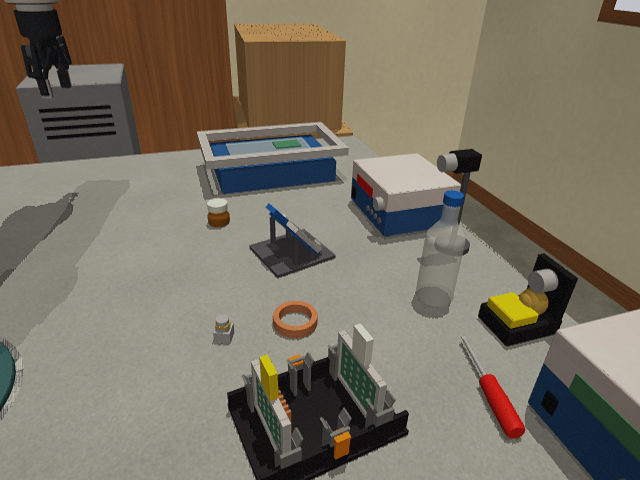

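View pics/top0.png

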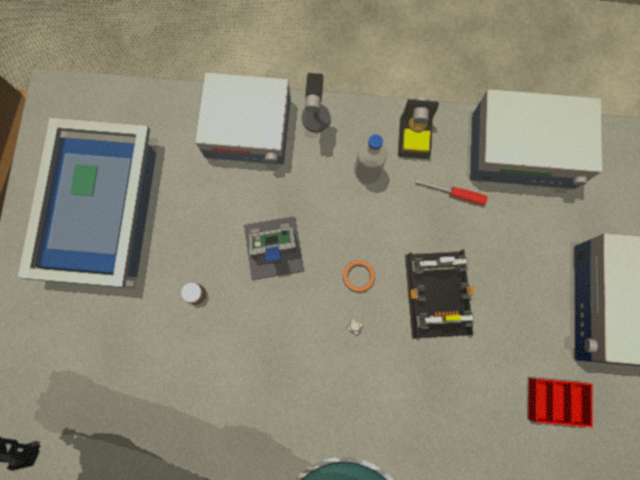

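The side view shows the rest with the blue-tab board at (290,240) and the rack at (315,400), with the yellow tab at (268,378), the white at (362,345) and the flags at (341,443) and (296,360). In the top view the blue tab is at (272,253), the yellow at (452,318), the white at (447,260), and the flags are at (414,294) and (471,291).

Run:
```python
import numpy as np,cv2
for n in["top","side"]:
    d=np.load(n+"0.npz");P,h=d["P"],d["hsv"]
    H,S,V=h[...,0].astype(int),h[...,1],h[...,2]
    box=(P[...,0]>.3)&(P[...,0]<.65)&(P[...,1]<.3)&(P[...,1]>-.25)&(d["z"]>0)
    print(n)
    for c,m in dict(blue=(H>100)&(H<130)&(S>120)&(P[...,2]>.06),yellow=(H>22)&(H<35)&(S>150)&(V>120)&(P[...,2]>.09),
      flag=(H>8)&(H<18)&(S>200)&(V>180),white=(S<40)&(V>190)&(P[...,2]>.09)).items():
        k,lab,st,ce=cv2.connectedComponentsWithStats((m&box).astype(np.uint8))
        for i in range(1,k):
            if st[i,4]>15:
                q=P[lab==i]; print(c,st[i],ce[i].round(),np.median(q,0).round(4),np.percentile(q,3,0).round(3),np.percentile(q,97,0).round(3))
    # all high points in rack zone
    zones={"rackbase":(P[...,2]>.003)&(P[...,2]<.013)&(V<60)&(P[...,1]<0)}
    for c,m in zones.items():
        pts=P[m&box][:,:2].astype(np.float32); print(c,len(pts),cv2.minAreaRect(pts*1000))
    c0=d["c"]
    if n=="top": cv2.imwrite("pics/topcrop.png",np.hstack([cv2.resize(c0[205:290,235:315],(400,425),interpolation=2),cv2.resize(c0[245:345,400:480],(400,500),interpolation=2)[:425]]))
```

```text
top
blue [265 248  15  13 155] [272. 254.] [0.5521 0.1983 0.1087] [0.54  0.184 0.09 ] [0.569 0.211 0.119]
yellow [446 315  15   6  76] [452. 317.] [ 0.4518 -0.1813  0.1268] [ 0.446 -0.195  0.12 ] [ 0.457 -0.169  0.131]
white [442 258  11   3  25] [447. 259.] [ 0.5707 -0.1645  0.1269] [ 0.567 -0.176  0.123] [ 0.573 -0.156  0.131]
rackbase 2294 ((509.2900390625, -170.373291015625), (184.62353515625, 122.8685531616211), 7.752737045288086)
side
blue [266 204  37  37 244] [281. 219.] [0.5587 0.1862 0.0881] [0.539 0.153 0.065] [0.584 0.241 0.115]
yellow [260 355  18  45 390] [271. 376.] [ 0.4509 -0.1965  0.1261] [ 0.445 -0.199  0.092] [ 0.456 -0.17   0.129]
white [355 324  18  17 124] [363. 332.] [ 0.5688 -0.1665  0.1278] [ 0.564 -0.18   0.127] [ 0.573 -0.153  0.129]
rackbase 6447 ((509.5562744140625, -177.6453094482422), (190.2737579345703, 131.55760192871094), 7.791567325592041)
```

{"api": "send_rows", "payload": {
  "targets": [0, 0, 0, -0.03, 0.039, -0.002, 0, 0, 0, 0, -0.03, 0.039, -0.002, 0, 0, 0, 0, -0.03, 0.039, -0.002, 0, 0, 0, 0, -0.03, 0.039, -0.002, 0, 0, 0, 0, -0.03, 0.039, -0.002, 0, 0, 0, 0, -0.03, 0.039, -0.002, 0, 0, 0, 0, -0.03, 0.039, -0.002, 0, 0, 0, 0, -0.03, 0.039, -0.002, 0, 0, 0, 0, -0.03, 0.039, -0.002, 0, 0, 0, 0, -0.03, 0.039, -0.002, 0]
}}

```text
t: 1.15
eef_pos: [0.4645, 0.2047, 0.2515]
orientation: [3.141, -0.0, 1.295]
wrist_force: [-0.3, 0.9, 0.1]
width: 0.0855
```

{"api": "send_rows", "payload": {
  "targets": [0, 0, 8.5, 0, 0, 0, 0, 0, 0, 8.5, 0, 0, 0, 0, 0, 0, 8.5, 0, 0, 0, 0, 0, 0, 8.5, 0, 0, 0, 0, 0, 0, 8.5, 0, 0, 0, 0, 0, 0, 8.5, 0, 0, 0, 0, 0, 0, 8.5, 0, 0, 0, 0, 0, 0, 8.5, 0, 0, 0, 0, 0, 0, 0, 0, 0, 0, 0]
}}

```text
t: 2.05
eef_pos: [0.4636, 0.2065, 0.2512]
orientation: [3.141, 0.0, 0.105]
wrist_force: [0.3, 0.0, -0.4]
width: 0.0854
```

Run:
```python
from h import *
s=get_state();print(s["t"],s["eef_pos"],s["orientation"],s["joint_positions"].round(2))
d=cam("wrist");cv2.imwrite("pics/w1.png",d["color"]);np.savez("w1.npz",P=d["P"],hsv=d["hsv"],z=d["depth"],c=d["color"])
```

```text
2.05 [0.46361121 0.20652493 0.25116675] [3.14132088e+00 2.44397539e-04 1.05371378e-01] [-0.84  0.19  0.41  1.89 -0.09  1.07 -0.29]
```

View pics/w1.png

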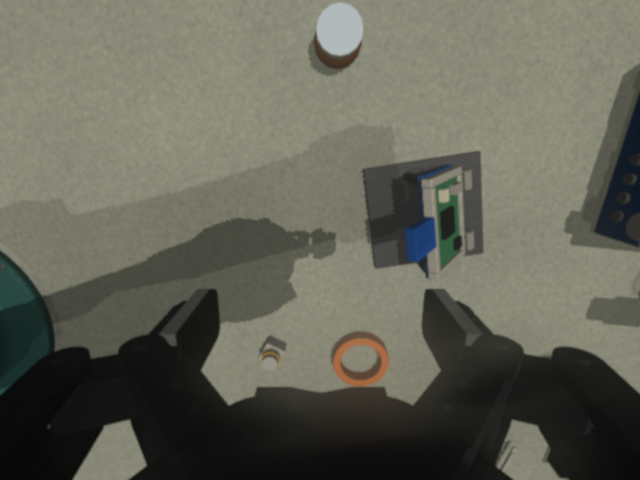

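The wrist view shows the tab at (421,240), the board face at (450,220), and the rest base around (425,210), rotated slightly. I'll fit the planes from depth.

Run:
```python
import numpy as np,cv2
d=np.load("w1.npz");P,h=d["P"],d["hsv"];H,S,V=[h[...,i].astype(int) for i in range(3)]
roi=np.zeros(H.shape,bool);roi[140:285,355:490]=1
roi&=d["z"]>0
tab=roi&(H>100)&(H<130)&(S>120)&(P[...,2]>.086)&(P[...,0]<.575)
tab=cv2.erode(tab.astype(np.uint8),np.ones((3,3)))>0
t=P[tab];print("tab",len(t),np.median(t,0),np.percentile(t,[2,98],axis=0).round(4).tolist())
# base outline
b=roi&(P[...,2]<.016)&(P[...,2]>.0025)&(V<75)
print("base",cv2.minAreaRect((P[b][:,:2]*1000).astype(np.float32)))
# face plane (green/anything on slope)
g=roi&(H>40)&(H<90)&(S>60)&(P[...,2]>.025)
q=P[g];c=np.median(q,0)
for _ in range(4):
    u,s,vt=np.linalg.svd(q-q.mean(0),full_matrices=False);n=vt[2];r=(q-q.mean(0))@n;q=q[abs(r)<max(.0015,np.median(abs(r))*2.5)]
n*=np.sign(n[2]);print("face n",n,"lean from upright",90-np.degrees(np.arccos(n[2])),"yaw",np.degrees(np.arctan2(n[1],n[0])),"c",q.mean(0),len(q),r.std())
# tab plane
u,s,vt=np.linalg.svd(t-t.mean(0),full_matrices=False);print("tab n",vt[2],s)
# board outline points: above 25 mm & near plane
a=roi&(P[...,2]>.02)&(abs((P-q.mean(0))@n)<.006)
n2=np.array([np.sin(np.radians(50)),0,0])
ax_y=np.cross([0,0,1],n);ax_y/=np.linalg.norm(ax_y);ax_z=np.cross(n,ax_y)
w=P[a]-q.mean(0)
for nm,ax in(("y",ax_y),("z",ax_z)): print(nm,ax.round(3),np.percentile(w@ax,[.5,2,98,99.5]).round(4))
tt=t-q.mean(0);print("tab in board",[np.percentile(tt@ax,[2,50,98]).round(4).tolist() for ax in(n,ax_y,ax_z)])
```

```text
tab 829 [0.54962288 0.20128423 0.1093285 ] [[0.5374, 0.1857, 0.0897], [0.5664, 0.2154, 0.1158]]
base ((582.5140380859375, 208.99681091308594), (128.00306701660156, 117.99223327636719), 14.672737121582031)
face n [0.74214552 0.19365764 0.64165158] lean from upright 39.91508441633145 yaw 14.624810424150464 c [0.5931222  0.20602463 0.05335145] 847 0.0003063301186364283
tab n [0.65646293 0.20650844 0.72554165] [0.33362598 0.24070922 0.06026947]
y [-0.252  0.968  0.   ] [-0.0457 -0.0435  0.0534  0.0536]
z [-0.621 -0.162  0.767] [-0.0415 -0.0398  0.0796  0.0801]
tab in board [[-0.005, 0.0026, 0.0034], [-0.0083, 0.0062, 0.0186], [0.045, 0.071, 0.0802]]
```

{"api": "send_rows", "payload": {
  "targets": [0, 0, -8.5, 0, 0, 0, 130, 0, 8, 0, 0, 0, 0, 130, 0, 8, 0, 0, 0, 0, 130, 0, 8, 0, 0, 0, 0, 130, 0, 8, 0, 0, 0, 0, 130, 0, 8, 0, 0, 0, 0, 130, 0, 0, 0, -0.011, 0.01, 0.029, 130, 0, 0, 0, -0.011, 0.01, 0.029, 130, 0, 0, 0, -0.01, 0.009, 0.03, 130, 0, 0, 0, 0, 0, 0, 130, 0, 0, 0, 0, 0, 0, 130]
}}

```text
t: 3.2
eef_pos: [0.4913, 0.1812, 0.1843]
orientation: [3.109, -0.617, 0.261]
wrist_force: [-0.3, -0.0, 0.8]
width: 0.0421
```

```bash
cat >> h.py <<'E'
def go(p,lean,yaw,s=None):
    """turn (deg rotvec) and shift (m) in present tool axes to reach TCP p, tool leaning forward by lean, heading yaw (deg)"""
    s=s or get_state();R0=R.from_euler('xyz',s["orientation"])
    Rt=R.from_euler('z',yaw,degrees=True)*R.from_euler('x',180,degrees=True)*R.from_euler('y',lean,degrees=True)
    sh=R0.inv().apply(np.array(p)-s["eef_pos"]);print("t",s["t"],"turn",np.degrees((R0.inv()*Rt).as_rotvec()).round(2),"shift",sh.round(4),
     "pos",s["eef_pos"].round(4),"F",s["wrist_force"].round(1),"w",round(s["width"],4),"q",s["joint_positions"].round(2))
E
python3 - <<'E'
from h import *
go([.5635,.2030,.0861],40,14.6)
d=cam("wrist");cv2.imwrite("pics/w2.png",d["color"])
P,h=d["P"],d["hsv"];H,S,V=[h[...,i].astype(int) for i in range(3)]
s=get_state();Q=(P-s["eef_pos"])@R.from_euler('xyz',s["orientation"]).as_matrix()
tab=(H>100)&(H<130)&(S>120)&(P[...,2]>.07)&(P[...,2]<.13)&(abs(Q[...,0])<.03)&(abs(Q[...,1])<.04)
k,lab,st,ce=cv2.connectedComponentsWithStats(tab.astype(np.uint8))
for i in range(1,k):
    if st[i,4]>100: q=Q[lab==i];print(st[i],np.percentile(q,[1,50,99],axis=0).round(4).tolist())
E
```

```text
t 3.2 turn [1.65 4.63 0.34] shift [ 0.0047 -0.0065  0.1236] pos [0.4913 0.1812 0.1843] F [-0.3 -0.   0.8] w 0.0421 q [-0.69  0.07  0.18  2.35  0.94  0.2  -1.15]
[316 177  19  92 988] [[-0.005, -0.0376, 0.0874], [-0.0001, -0.0095, 0.0897], [0.009, 0.0357, 0.1368]]
```

View pics/w2.png

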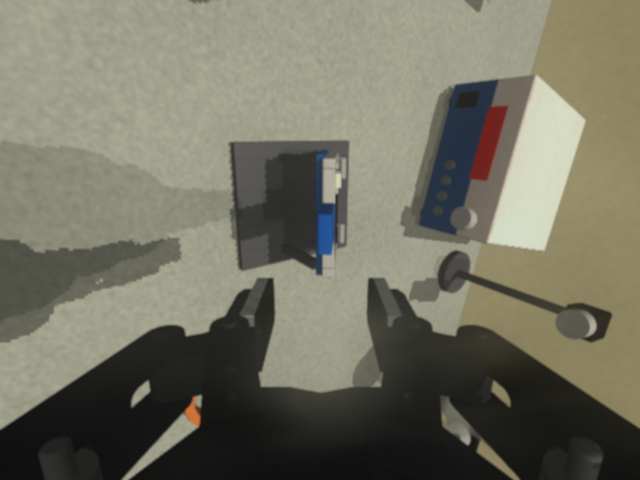

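The wrist view shows the tab at (326,228), centred between the fingers with the board edge-on, but joint 6 is near its limit. I'll move ahead first and then finish the tilt.

{"api": "send_rows", "payload": {
  "targets": [0, 0, 0, 0.002, -0.003, 0.025, 130, 0, 0, 0, 0.002, -0.003, 0.025, 130, 1.6, 4.6, 0.3, 0, 0, 0, 130, 0, 0, 0, 0, 0, 0, 130, 0, 0, 0, 0, 0, 0, 130]
}}

```text
t: 3.75
eef_pos: [0.5156, 0.1874, 0.1565]
orientation: [3.1, -0.644, 0.264]
wrist_force: [-0.5, 0.3, -0.7]
width: 0.042
```

Run:
```python
from h import *
go([.5635,.2030,.0861],40,14.6)
```

```text
t 3.75 turn [2.07 3.08 0.46] shift [-0.0021 -0.0062  0.0863] pos [0.5156 0.1874 0.1565] F [-0.5  0.3 -0.7] w 0.042 q [-0.44  0.18 -0.08  2.33  1.54  0.2  -1.74]
```

{"api": "send_rows", "payload": {
  "targets": [0, 0, 0, -0.001, -0.003, 0.022, 130, 0, 0, 0, -0.001, -0.003, 0.02, 130, 2, 3, 0.4, 0, 0, 0, 130, 0, 0, 0, 0, 0, 0, 130, 0, 0, 0, 0, 0, 0, 130]
}}

```text
t: 4.25
eef_pos: [0.5376, 0.1951, 0.121]
orientation: [3.117, -0.674, 0.259]
wrist_force: [0.1, -0.5, 0.1]
width: 0.042
```

Run:
```python
from h import *
go([.5635,.2030,.0861],40,14.6)
```

```text
t 4.25 turn [1.25 1.39 0.18] shift [-0.0007 -0.0021  0.0441] pos [0.5376 0.1951 0.121 ] F [ 0.1 -0.5  0.1] w 0.042 q [-0.31  0.3  -0.2   2.32  2.11  0.26 -2.28]
```

{"api": "send_rows", "payload": {
  "targets": [1.2, 1.4, 0.2, 0, -0.001, 0.012, 130, 0, 0, 0, 0, -0.001, 0.012, 130, 0, 0, 0, 0, 0, 0.012, 130, 0, 0, 0, 0, 0, 0, 130, 0, 0, 0, 0, 0, 0, 130]
}}

```text
t: 4.75
eef_pos: [0.5592, 0.203, 0.0931]
orientation: [3.141, -0.699, 0.255]
wrist_force: [-0.5, 0.6, -0.4]
width: 0.0419
```

Run:
```python
from h import *
go([.5635,.2030,.0861],40,14.6)
d=cam("wrist");cv2.imwrite("pics/w3.png",d["color"][60:420])
```

```text
t 4.75 turn [ 0.02 -0.03  0.03] shift [-0.0013  0.001   0.0081] pos [0.5592 0.203  0.0931] F [-0.5  0.6 -0.4] w 0.0419 q [-0.19  0.41 -0.31  2.29  2.35  0.34 -2.47]
```

View pics/w3.png

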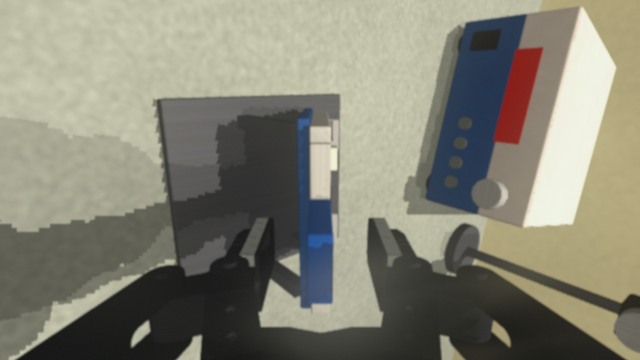

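The tab at (320,255) lies centred between the pads (272 and 370). I'll move the last 8 mm and close.

{"api": "send_rows", "payload": {
  "targets": [0, 0, 0, -0.001, 0.001, 0.004, 130, 0, 0, 0, 0, 0, 0.004, 130, 0, 0, 0, 0, 0, 0, 180, 0, 0, 0, 0, 0, 0, 215, 0, 0, 0, 0, 0, 0, 255, 0, 0, 0, 0, 0, 0, 255, 0, 0, 0, 0, 0, 0, 255, 0, 0, 0, 0, 0, 0, 255]
}}

```text
t: 5.6
eef_pos: [0.5643, 0.2032, 0.0864]
orientation: [-3.141, -0.7, 0.255]
wrist_force: [1.9, 1.0, 5.7]
width: 0.0093
```

Run:
```python
from h import *
go([.5635,.2030,.0861],40,14.6)
```

```text
t 5.6 turn [-0.04 -0.13 -0.01] shift [-0.0009  0.     -0.0003] pos [0.5643 0.2032 0.0864] F [1.9 1.  5.7] w 0.0093 q [-0.18  0.44 -0.32  2.28  2.37  0.35 -2.49]
```

{"api": "send_rows", "payload": {
  "targets": [0, 0, 0, 0.001, 0, -0.008, 255, 0, 0, 0, 0.002, 0, -0.01, 255, 0, 0, 0, 0.006, 0, -0.014, 255, 0, 0, 0, 0.014, 0, -0.017, 255, 0, 0, 0, 0.019, 0, -0.023, 255, 0, 0, 0, 0.019, 0, -0.023, 255, 0, 0, 0, 0.019, 0, -0.023, 255, 0, 0, 0, 0.014, 0, -0.017, 255, 0, 0, 0, 0, 0, 0, 255, 0, 0, 0, 0, 0, 0, 255]
}}

```text
t: 6.6
eef_pos: [0.5515, 0.1956, 0.2022]
orientation: [3.131, -0.7, 0.252]
wrist_force: [-0.5, -1.1, -2.4]
width: 0.009
```

Run:
```python
from h import *
go([.545,.15,.255],0,7.8)
d=cam("side");cv2.imwrite("pics/s1.png",cv2.resize(d["color"][120:420,180:480],(600,600)))
```

```text
t 6.6 turn [ -1.77 -40.09   6.18] shift [ 0.0205  0.0431 -0.0513] pos [0.5515 0.1956 0.2022] F [-0.5 -1.1 -2.4] w 0.009 q [-0.19  0.16 -0.3   2.25  1.33  0.2  -1.47]
```

View pics/s1.png

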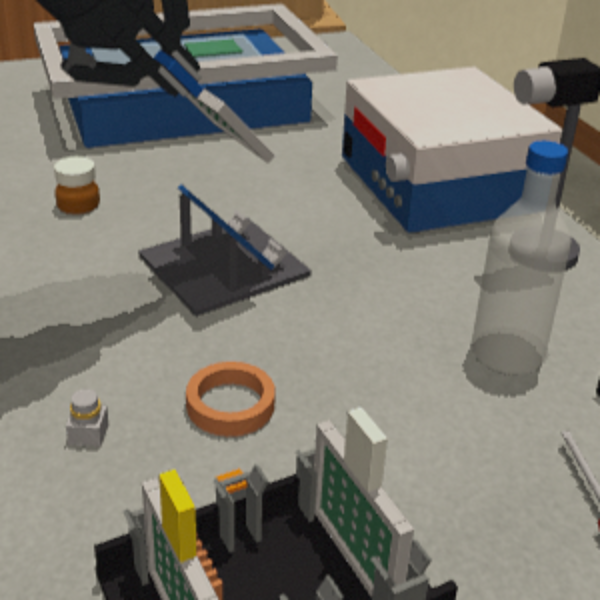

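The board is held (600-px crop, around (220,100)) and clear of the rest. I'll straighten it and raise it.

{"api": "send_rows", "payload": {
  "targets": [0, -8, 0, 0.01, 0, -0.012, 255, 0, -8, 0, 0.008, 0, -0.013, 255, 0, -8, 0, 0.006, 0, -0.014, 255, 0, -8, 0, 0.003, 0, -0.014, 255, 0, -8, 0, 0.001, 0, -0.01, 255, 0, 0, 0, 0, 0, 0, 255, 0, 0, 0, 0, 0, 0, 255]
}}

```text
t: 7.35
eef_pos: [0.5582, 0.1763, 0.241]
orientation: [3.075, -0.329, 0.213]
wrist_force: [-0.5, -0.1, -2.7]
width: 0.0091
```

Run:
```python
from h import *
go([.51,-.175,.255],0,7.8)
```

```text
t 7.35 turn [  3.08 -18.99   3.73] shift [-0.1102  0.3359 -0.0301] pos [0.5582 0.1763 0.241 ] F [-0.5 -0.1 -2.7] w 0.0091 q [ 0.01  0.21 -0.5   1.94  0.37  0.74 -0.5 ]
```

{"api": "send_rows", "payload": {
  "targets": [0.6, -4.7, 1, 0, 0, -0.005, 255, 0.6, -4.7, 1, 0, 0, -0.005, 255, 0.6, -4.7, 1, 0, 0, -0.005, 255, 0.6, -4.7, 1, 0, 0, 0, 255, 0, 0, 0, 0, 0, 0, 255, 0, 0, 0, 0, 0, 0, 255]
}}

```text
t: 7.95
eef_pos: [0.5536, 0.1766, 0.255]
orientation: [3.129, -0.003, 0.131]
wrist_force: [-0.2, 0.1, -1.3]
width: 0.0093
```

Run:
```python
from h import *
go([.51,-.175,.255],0,7.8)
```

```text
t 7.95 turn [ 0.69 -0.19 -0.29] shift [-0.0892  0.3429  0.0038] pos [0.5536 0.1766 0.255 ] F [-0.2  0.1 -1.3] w 0.0093 q [ 0.03  0.36 -0.51  1.69  0.2   1.15 -0.4 ]
```

Shift 0.343 along tool y and −0.089 along x, in 9 gentle-ended rows.

{"api": "send_rows", "payload": {
  "targets": [0.7, -0.2, -0.3, -0.006, 0.024, 0, 255, 0, 0, 0, -0.01, 0.04, 0, 255, 0, 0, 0, -0.011, 0.042, 0, 255, 0, 0, 0, -0.012, 0.045, 0, 255, 0, 0, 0, -0.012, 0.045, 0, 255, 0, 0, 0, -0.012, 0.045, 0, 255, 0, 0, 0, -0.011, 0.042, 0, 255, 0, 0, 0, -0.01, 0.036, 0, 255, 0, 0, 0, -0.005, 0.024, 0, 255, 0, 0, 0, 0, 0, 0, 255, 0, 0, 0, 0, 0, 0, 255, 0, 0, 0, 0, 0, 0, 255]
}}

```text
t: 9.15
eef_pos: [0.5122, -0.1738, 0.256]
orientation: [-3.14, 0.002, 0.138]
wrist_force: [0.1, -0.6, -1.3]
width: 0.0092
```

Run:
```python
from h import *
go([.51,-.175,.255],0,7.8)
for n in("wrist","side","top"):
    d=cam(n);np.savez(n+"2.npz",P=d["P"],hsv=d["hsv"],z=d["depth"],c=d["color"],M=d["M"],k=[d["f"],d["cx"],d["cy"]])
    if n=="wrist":a=d["color"][60:420]
    if n=="side": b=cv2.resize(d["color"][200:480,180:460],(360,360))
cv2.imwrite("pics/w4.png",cv2.resize(np.hstack([a,b]),None,fx=.8,fy=.8))
```

```text
t 9.15 turn [-0.08  0.1   0.11] shift [-0.0023  0.0009  0.0011] pos [ 0.5122 -0.1738  0.256 ] F [ 0.1 -0.6 -1.3] w 0.0092 q [ 0.56  0.26 -0.34  1.78  0.1   1.11  0.32]
```

View pics/w4.png

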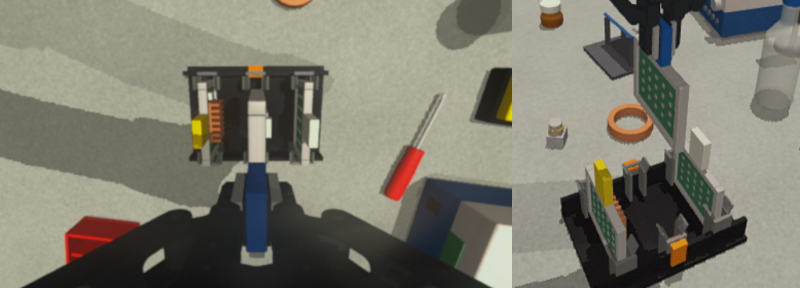

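The wrist view shows the held board hanging over the middle slot with the far flag straight behind it (256,71); the side inset agrees. Next I'll measure the slot and board offsets numerically.

Run:
```python
import numpy as np,cv2
c=np.array([.510,-.175]);a=np.radians(7.8);ex=np.array([np.cos(a),np.sin(a)]);ey=np.array([-np.sin(a),np.cos(a)])
for n in("wrist","side","top"):
    d=np.load(n+"2.npz");P,h,z=d["P"],d["hsv"],d["z"];H,S,V=[h[...,i].astype(int) for i in range(3)]
    X=(P[...,:2]-c)@ex;Y=(P[...,:2]-c)@ey;Z=P[...,2];ok=(z>0)&(abs(X)<.13)&(abs(Y)<.1)
    print(n)
    m=ok&(H>5)&(H<20)&(S>170)&(V>150)&(abs(X)<.025)&(abs(Y)>.05)&(Z<.08)
    k,lab,st,ce=cv2.connectedComponentsWithStats(m.astype(np.uint8))
    for i in range(1,k):
        if st[i,4]>15:q=lab==i;print(" flag",st[i,4],"X",np.percentile(X[q],[5,50,95]).round(4),"Y",np.percentile(Y[q],[5,50,95]).round(4),"Z",Z[q].mean().round(3))
    m=ok&(Z>.003)&(Z<.02)&(V<60); print(" base",cv2.minAreaRect((np.stack([X[m],Y[m]],1)*1000).astype(np.float32)),"X",np.percentile(X[m],[.5,99.5]).round(4),"Y",np.percentile(Y[m],[.5,99.5]).round(4))
    # guide tops of middle slot, each end
    for sgn in(1,-1):
        m=ok&(Z>.035)&(Z<.07)&(abs(X)<.03)&(Y*sgn>.025)&(S<60)
        if m.sum()>20:
            hst,e=np.histogram(X[m],np.arange(-.03,.031,.002));print(" guide end",sgn,hst.tolist())
    # held board points and tabs
    m=ok&(Z>.168)&(Z<.24)&(abs(X)<.03)&(abs(Y)<.07)
    if m.sum()>50: print(" held X",np.percentile(X[m],[2,50,98]).round(4),"Y",np.percentile(Y[m],[.5,50,99.5]).round(4),"Z",np.percentile(Z[m],[.5,99]).round(4))
    for nm,m in(("yel",ok&(H>20)&(H<36)&(S>140)&(Z>.09)&(X<-.03)),("whi",ok&(S<50)&(V>150)&(Z>.1)&(Z<.14)&(X>.03))):
        if m.sum()>20: print(nm,"X",np.percentile(X[m],[2,50,98]).round(4),"Y",np.percentile(Y[m],[2,50,98]).round(4),"Z",np.percentile(Z[m],[2,98]).round(4))
```

```text
wrist
 flag 113 X [-0.0087 -0.0007  0.0076] Y [0.0633 0.0652 0.0681] Z 0.049
 flag 28 X [-0.0067 -0.0022  0.0053] Y [0.0555 0.0565 0.0575] Z 0.049
 base ((-0.7745590209960938, 5.723743438720703), (187.2896728515625, 123.29085540771484), 0.29627251625061035) X [-0.093   0.0907] Y [-0.0556  0.067 ]
 guide end 1 [0, 0, 0, 0, 0, 1, 17, 34, 38, 41, 35, 4, 4, 3, 4, 4, 5, 4, 19, 39, 50, 43, 17, 0, 0, 0, 0, 0, 0, 0]
 guide end -1 [0, 0, 0, 0, 0, 0, 10, 32, 33, 23, 0, 0, 0, 0, 0, 0, 0, 0, 0, 0, 0, 6, 25, 14, 0, 0, 0, 0, 0, 0]
 held X [-0.003   0.007   0.0101] Y [0.0049 0.036  0.0501] Z [0.1771 0.2395]
yel X [-0.0646 -0.0576 -0.055 ] Y [-0.0131  0.0029  0.0155] Z [0.0913 0.1281]
whi X [0.0549 0.0595 0.0642] Y [-0.0127  0.0018  0.016 ] Z [0.1246 0.1283]
side
 flag 27 X [-0.0079 -0.0009  0.0063] Y [0.0652 0.0671 0.0697] Z 0.049
 flag 26 X [-0.006  -0.0007  0.0061] Y [0.0549 0.0567 0.0584] Z 0.049
 flag 272 X [-0.0083 -0.0008  0.0075] Y [-0.0679 -0.0669 -0.0607] Z 0.04
 base ((-0.996490478515625, -3.0014419555664062), (131.47525024414062, 190.90867614746094), 89.54745483398438) X [-0.0955  0.0907
[... 450 characters left out ...]
-0.0004  0.0153] Z [0.1073 0.129 ]
top
 flag 27 X [-0.0071 -0.0008  0.0082] Y [0.0624 0.0658 0.0688] Z 0.049
 base ((0.04470062255859375, 4.660968780517578), (185.54150390625, 124.25286102294922), 0.07951042801141739) X [-0.0919  0.0912] Y [-0.0563  0.0654]
 guide end 1 [1, 1, 1, 0, 0, 1, 2, 1, 8, 9, 5, 2, 0, 0, 0, 0, 0, 0, 0, 8, 7, 11, 9, 8, 1, 1, 2, 1, 0, 1]
 guide end -1 [1, 1, 0, 0, 0, 0, 0, 4, 4, 7, 8, 6, 0, 1, 0, 0, 0, 0, 0, 4, 1, 0, 0, 0, 0, 0, 0, 0, 0, 0]
 held X [-0.002   0.0007  0.0116] Y [-0.0128  0.0282  0.0498] Z [0.1723 0.2389]
yel X [-0.0637 -0.0588 -0.0538] Y [-0.0142  0.0025  0.0155] Z [0.1098 0.1297]
whi X [0.0561 0.0609 0.0657] Y [-0.0136  0.001   0.0153] Z [0.1222 0.1312]
```

{"api": "send_rows", "payload": {
  "targets": [0, 0.1, 0.1, -0.002, 0, 0.01, 255, 0, 0, 0, 0, 0, 0.025, 255, 0, 0, 0, 0, 0, 0.025, 255, 0, 0, 0, 0, 0, 0.02, 255, 0, 0, 0, 0, 0, 0.01, 255, 0, 0, 0, 0, 0, 0, 255, 0, 0, 0, 0, 0, 0, 255]
}}

```text
t: 10.0
eef_pos: [0.5106, -0.1749, 0.1667]
orientation: [-3.139, 0.0, 0.135]
wrist_force: [-0.2, -0.3, -1.3]
width: 0.0089
```

```bash
cat > look.py <<'E'
from h import *
def look():
    go([.510,-.175,.092],0,7.8)
    c=np.array([.510,-.175]);a=np.radians(7.8);ex=np.array([np.cos(a),np.sin(a)]);ey=np.array([-np.sin(a),np.cos(a)])
    for n in("side","wrist"):
        d=cam(n);P=d["P"];X=(P[...,:2]-c)@ex;Y=(P[...,:2]-c)@ey;Z=P[...,2]
        cv2.imwrite(f"pics/{n}_l.png",d["color"])
        H,S,V=[d["hsv"][...,i].astype(int) for i in range(3)]
        m=(d["depth"]>0)&(Z>.07)&(Z<.165)&(abs(X)<.02)&(abs(Y)<.065)&(V>60)
        if n=="side":
            for y0 in(-.045,-.03,-.01,.01,.03):
                for z0 in (.07,.1,.13):
                    q=m&(abs(Y-y0)<.006)&(Z>z0)&(Z<z0+.03)
                    if q.sum()>10:print(y0,z0,"X5%",np.percentile(X[q],[5,50]).round(4),"Zrange",np.percentile(Z[q],[2,98]).round(4))
        print(n,"Y",np.percentile(Y[m],[.5,99.5]).round(4))
look()
E
python3 look.py
```

```text
t 10.0 turn [-0.14 -0.   -0.07] shift [-0.0006  0.0002  0.0747] pos [ 0.5106 -0.1749  0.1667] F [-0.2 -0.3 -1.3] w 0.0089 q [ 0.55  0.36 -0.33  1.88  0.14  0.93  0.29]
-0.045 0.07 X5% [-0.0055 -0.0041] Zrange [0.0827 0.0988]
-0.045 0.1 X5% [-0.0057 -0.0039] Zrange [0.1006 0.1289]
-0.045 0.13 X5% [-0.0059 -0.0044] Zrange [0.1312 0.1589]
-0.03 0.07 X5% [-0.0055 -0.0033] Zrange [0.0843 0.0989]
-0.03 0.1 X5% [-0.0034 -0.0025] Zrange [0.1005 0.1295]
-0.03 0.13 X5% [-0.0056 -0.0026] Zrange [0.1303 0.1597]
-0.01 0.07 X5% [-0.0054 -0.0029] Zrange [0.0839 0.0991]
-0.01 0.1 X5% [-0.0034 -0.0024] Zrange [0.1016 0.1296]
-0.01 0.13 X5% [-0.0057 -0.0027] Zrange [0.1313 0.1594]
0.01 0.07 X5% [-0.0053 -0.0028] Zrange [0.0833 0.0998]
0.01 0.1 X5% [-0.0034 -0.0025] Zrange [0.1021 0.1292]
0.01 0.13 X5% [-0.0031 -0.0024] Zrange [0.1302 0.1475]
0.03 0.07 X5% [-0.0055 -0.0029] Zrange [0.0836 0.0985]
0.03 0.1 X5% [-0.0032 -0.0025] Zrange [0.1018 0.1297]
0.03 0.13 X5% [-0.0035 -0.0026] Zrange [0.1302 0.1422]
side Y [-0.0516  0.0475]
wrist Y [-0.0504  0.049 ]
```

Aligned to within 1 mm and upright, so I'll lower it with force checks.

{"api": "send_rows", "payload": {
  "targets": [0, 0, 0, 0, -0.001, 0.01, 255, 0, 0, 0, 0, 0, 0.01, 255, 0, 0, 0, 0, 0, 0.01, 255, 0, 0, 0, 0, 0, 0.01, 255, 0, 0, 0, 0, 0, 0.01, 255, 0, 0, 0, 0, 0, 0, 255]
}}

```text
t: 10.7
eef_pos: [0.5093, -0.1735, 0.1146]
orientation: [-3.138, 0.003, 0.135]
wrist_force: [0.5, -0.1, -1.0]
width: 0.0093
```

{"api": "send_rows", "payload": {
  "targets": [0, 0, 0, 0, 0, 0.006, 255, 0, 0, 0, 0, 0, 0.005, 255, 0, 0, 0, 0, 0, 0.004, 255, 0, 0, 0, 0, 0, 0.004, 255, 0, 0, 0, 0, 0, 0.002, 255, 0, 0, 0, 0, 0, 0, 255, 0, 0, 0, 0, 0, 0, 255]
}}

```text
t: 11.4
eef_pos: [0.5101, -0.1738, 0.0953]
orientation: [-3.139, 0.0, 0.135]
wrist_force: [0.3, -0.4, -1.5]
width: 0.0093
```

{"api": "send_rows", "payload": {
  "targets": [0, 0, 0, 0, 0, 0.0015, 255, 0, 0, 0, 0, 0, 0.001, 255, 0, 0, 0, 0, 0, 0, 255]
}}

```text
t: 11.7
eef_pos: [0.51, -0.1738, 0.0927]
orientation: [-3.139, 0.001, 0.135]
wrist_force: [-0.4, 0.0, -0.7]
width: 0.0089
```

{"api": "send_rows", "payload": {
  "targets": [0, 0, 0, 0, 0, 0.001, 255, 0, 0, 0, 0, 0, 0, 255]
}}

```text
t: 11.9
eef_pos: [0.5105, -0.1736, 0.0925]
orientation: [-3.139, -0.0, 0.135]
wrist_force: [-2.3, 3.6, 12.3]
width: 0.0088
```

Contact at the expected height; release.

{"api": "send_rows", "payload": {
  "targets": [0, 0, 0, 0, 0, -0.0005, 235, 0, 0, 0, 0, 0, 0, 215, 0, 0, 0, 0, 0, 0, 190, 0, 0, 0, 0, 0, 0, 160, 0, 0, 0, 0, 0, 0, 150, 0, 0, 0, 0, 0, 0, 150]
}}

```text
t: 12.5
eef_pos: [0.51, -0.1738, 0.0922]
orientation: [-3.139, 0.001, 0.135]
wrist_force: [-1.9, -0.1, 0.6]
width: 0.0349
```

```bash
python3 look.py
python3 - <<'E'
import cv2,numpy as np
a=cv2.imread("pics/side_l.png")[300:480,200:440];b=cv2.imread("pics/wrist_l.png")[60:420]
cv2.imwrite("pics/p6.png",np.hstack([cv2.resize(a,(400,300)),cv2.resize(b,(400,225+75))]))
E
```

```text
t 12.5 turn [-0.16  0.04 -0.08] shift [-0.0002  0.0012  0.0002] pos [ 0.51   -0.1738  0.0922] F [-1.9 -0.1  0.6] w 0.0349 q [ 0.52  0.46 -0.31  1.93  0.19  0.78  0.24]
-0.045 0.07 X5% [-0.0063 -0.0028] Zrange [0.0703 0.089 ]
-0.03 0.07 X5% [-0.0064 -0.0032] Zrange [0.0707 0.0892]
-0.01 0.07 X5% [-0.0066 -0.0044] Zrange [0.0706 0.0998]
-0.01 0.1 X5% [-0.0069 -0.0031] Zrange [0.1009 0.1289]
0.01 0.07 X5% [-0.0066 -0.0062] Zrange [0.0705 0.0997]
0.01 0.1 X5% [-0.0069 -0.0061] Zrange [0.1005 0.1289]
side Y [-0.0502  0.0275]
wrist Y [-0.0483  0.0504]
```

View pics/p6.png

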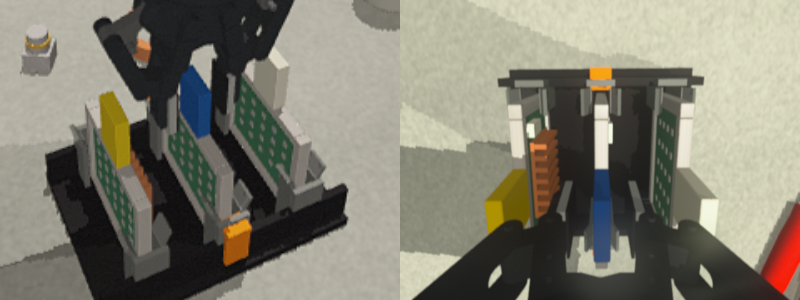

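Blue is seated in the middle slot: its tab top is level with the white and yellow boards at about 0.129 m, and it stands upright between the flags. The fingers are open. Now up and over to yellow.

{"api": "send_rows", "payload": {
  "targets": [0, 0, 0, 0, 0, -0.01, 150, 0, 0, 0, 0, 0, -0.02, 150, 0, 0, 0, 0, 0, -0.03, 150, 0, 0, 0, 0, 0, -0.03, 150, 0, 0, 0, -0.02, 0, 0, 150, 0, 0, 0, -0.025, 0, 0, 150, 0, 0, 0, -0.014, 0, 0, 150, 0, 0, 0, 0, 0, 0, 150, 0, 0, 0, 0, 0, 0, 150]
}}

```text
t: 13.5
eef_pos: [0.4523, -0.182, 0.1827]
orientation: [-3.139, -0.0, 0.135]
wrist_force: [-0.0, 0.2, 0.7]
width: 0.0353
```

Run:
```python
from h import *
go([.4507,-.1821,.092],0,7.8)
d=cam("wrist");P,h=d["P"],d["hsv"];H,S,V=[h[...,i].astype(int) for i in range(3)]
s=get_state();Q=(P-s["eef_pos"])@R.from_euler('xyz',s["orientation"]).as_matrix()
m=(H>20)&(H<36)&(S>140)&(P[...,2]>.122)&(abs(Q[...,0])<.04)&(abs(Q[...,1])<.05)
print(m.sum(),np.percentile(Q[m],[2,50,98],axis=0).round(4).tolist(),np.percentile(P[m],[2,98],axis=0).round(4).tolist())
m=m&(P[...,2]>.126);print(cv2.minAreaRect((P[m][:,:2]*1000).astype(np.float32)))
d2=cam("side");P=d2["P"];c=np.array([.510,-.175]);a=np.radians(7.8);X=(P[...,:2]-c)@[np.cos(a),np.sin(a)];Y=(P[...,:2]-c)@[-np.sin(a),np.cos(a)]
H,S=d2["hsv"][...,0],d2["hsv"][...,1]
m=(H>100)&(H<130)&(S>120)&(abs(X)<.03)&(abs(Y)<.04)&(P[...,2]>.085);print("blue",np.percentile(np.stack([X[m],Y[m],P[m][:,2]],1),[2,98],axis=0).round(4).tolist())
```

```text
t 13.5 turn [-0.13 -0.01 -0.08] shift [-0.0016  0.0001  0.0907] pos [ 0.4523 -0.182   0.1827] F [-0.   0.2  0.7] w 0.0353 q [ 0.61  0.25 -0.33  1.99  0.1   0.92  0.36]
760 [[-0.0072, -0.0142, 0.0543], [-0.0023, -0.0004, 0.0557], [0.0021, 0.0143, 0.0578]] [[0.4444, -0.1961, 0.1248], [0.4561, -0.1679, 0.1283]]
((450.23974609375, -182.4611053466797), (9.944090843200684, 29.74227523803711), 8.113052368164062)
blue [[-0.0066, -0.0153, 0.0896], [0.003, 0.013, 0.129]]
```

{"api": "send_rows", "payload": {
  "targets": [0, 0, 0, -0.002, 0, 0.01, 150, 0, 0, 0, 0, 0, 0.02, 150, 0, 0, 0, 0, 0, 0.025, 150, 0, 0, 0, 0, 0, 0.02, 150, 0, 0, 0, 0, 0, 0.01, 150, 0, 0, 0, 0, 0, 0.005, 150, 0, 0, 0, 0, 0, 0, 150, 0, 0, 0, 0, 0, 0, 200, 0, 0, 0, 0, 0, 0, 255, 0, 0, 0, 0, 0, 0, 255, 0, 0, 0, 0, 0, 0, 255, 0, 0, 0, 0, 0, 0, 255]
}}

```text
t: 14.8
eef_pos: [0.4502, -0.1822, 0.0931]
orientation: [-3.14, -0.001, 0.135]
wrist_force: [0.5, -0.2, 8.4]
width: 0.0092
```

{"api": "send_rows", "payload": {
  "targets": [0, 0, 0, 0, 0, -0.003, 255, 0, 0, 0, 0, 0, -0.006, 255, 0, 0, 0, 0, 0, -0.01, 255, 0, 0, 0, 0, 0, -0.015, 255, 0, 0, 0, 0, 0, -0.02, 255, 0, 0, 0, 0, 0, -0.025, 255, 0, 0, 0, 0, 0, -0.03, 255, 0, 0, 0, 0, 0, -0.03, 255, 0, 0, 0, 0, 0, -0.025, 255, 0, 0, 0, 0, 0, -0.015, 255, 0, 0, 0, 0, 0, 0, 255, 0, 0, 0, 0, 0, 0, 255]
}}

```text
t: 16.0
eef_pos: [0.4495, -0.1824, 0.2711]
orientation: [-3.139, 0.001, 0.135]
wrist_force: [0.1, 0.6, -2.1]
width: 0.0091
```

Run:
```python
from h import *
go([.58,.19,.28],0,14.6)
```

```text
t 16.0 turn [-0.15  0.03 -6.88] shift [ 0.1793 -0.3515 -0.0081] pos [ 0.4495 -0.1824  0.2711] F [ 0.1  0.6 -2.1] w 0.0091 q [ 0.64  0.14 -0.34  1.89  0.05  1.12  0.41]
```

{"api": "send_rows", "payload": {
  "targets": [0, 0, 0, 0.01, -0.018, 0, 255, 0, 0, 0, 0.017, -0.033, 0, 255, 0, 0, 0, 0.02, -0.04, -0.002, 255, 0, 0, 0, 0.021, -0.041, -0.002, 255, 0, 0, 0, 0.021, -0.041, -0.002, 255, 0, 0, 0, 0.021, -0.041, -0.002, 255, 0, 0, 0, 0.021, -0.041, 0, 255, 0, 0, 0, 0.02, -0.04, 0, 255, 0, 0, 0, 0.017, -0.034, 0, 255, 0, 0, -3.4, 0.01, -0.02, 0, 255, 0, 0, -3.4, 0, 0, 0, 255, 0, 0, 0, 0, 0, 0, 255]
}}

```text
t: 17.2
eef_pos: [0.5787, 0.1878, 0.2785]
orientation: [-3.138, 0.003, 0.256]
wrist_force: [1.1, 0.9, -2.3]
width: 0.0091
```

Run:
```python
from h import *
go([.5602,.2016,.2598],45,14.6)
```

```text
t 17.2 turn [-2.100e-01  4.516e+01 -2.000e-02] shift [-0.0143 -0.0179  0.0188] pos [0.5787 0.1878 0.2785] F [ 1.1  0.9 -2.3] w 0.0091 q [ 0.07  0.4  -0.58  1.58  0.23  1.22 -0.29]
```

Now lean forward in small turns (4.5° per row).

{"api": "send_rows", "payload": {
  "targets": [0, 4.5, 0, 0, -0.002, 0, 255, 0, 4.5, 0, 0, -0.002, 0, 255, 0, 4.5, 0, 0, -0.002, 0, 255, 0, 4.5, 0, 0, -0.002, 0, 255, 0, 4.5, 0, 0, -0.002, 0, 255, 0, 4.5, 0, 0, -0.002, 0, 255, 0, 4.5, 0, 0, -0.002, 0, 255, 0, 4.5, 0, 0, -0.002, 0, 255, 0, 4.5, 0, 0, -0.002, 0, 255, 0, 4.5, 0, 0, 0, 0, 255, 0, 0, 0, 0, 0, 0, 255]
}}

```text
t: 18.3
eef_pos: [0.575, 0.2017, 0.2792]
orientation: [3.139, -0.756, 0.248]
wrist_force: [0.5, 0.4, -2.2]
width: 0.0091
```

Run:
```python
from h import *
go([.5602,.2016,.2598],45,14.6)
```

```text
t 18.3 turn [ 0.44  1.7  -0.28] shift [-0.0238 -0.0035  0.0042] pos [0.575  0.2017 0.2792] F [ 0.5  0.4 -2.2] w 0.0091 q [-0.02  0.07 -0.46  2.16  0.83  0.25 -0.96]
```

{"api": "send_rows", "payload": {
  "targets": [0.2, 0.8, -0.1, -0.006, -0.001, 0.001, 255, 0.2, 0.9, -0.2, -0.006, -0.001, 0.001, 255, 0, 0, 0, -0.006, -0.001, 0.001, 255, 0, 0, 0, -0.006, 0, 0.001, 255, 0, 0, 0, 0, 0, 0, 255, 0, 0, 0, 0, 0, 0, 255, 0, 0, 0, 0, 0, 0, 255]
}}

```text
t: 19.0
eef_pos: [0.562, 0.2019, 0.2612]
orientation: [3.141, -0.786, 0.256]
wrist_force: [0.7, -0.3, -2.2]
width: 0.0095
```

Run:
```python
from h import *
go([.5602,.2016,.2598],45,14.6)
```

```text
t 19.0 turn [-0.   -0.06  0.05] shift [-0.0023 -0.0001 -0.0003] pos [0.562  0.2019 0.2612] F [ 0.7 -0.3 -2.2] w 0.0095 q [-0.06  0.07 -0.43  2.23  1.21  0.2  -1.35]
```

Pose reached. Final check of the board itself, the rack and stillness.

{"api": "send_rows", "payload": {
  "targets": [0, 0, 0, -0.002, 0, 0, 255, 0, 0, 0, 0, 0, 0, 255, 0, 0, 0, 0, 0, 0, 255, 0, 0, 0, 0, 0, 0, 255, 0, 0, 0, 0, 0, 0, 255]
}}

```text
t: 19.5
eef_pos: [0.5602, 0.2018, 0.2595]
orientation: [3.141, -0.786, 0.257]
wrist_force: [0.8, 0.3, -2.5]
width: 0.0093
```

Run:
```python
from h import *
go([.5602,.2016,.2598],45,14.6)
d=cam("side");c0=d["color"]
t=cam("top");c1=t["color"]
cv2.imwrite("pics/fin.png",np.hstack([cv2.resize(c0[40:480,180:480],(409,600)),cv2.resize(c1[180:380,220:350],(390,600))]))
for n,d in(("side",d),("top",t)):
    P=d["P"];Z=P[...,2];m=(d["depth"]>0)&(Z>.17)&(Z<.33)&(P[...,0]>.5)&(P[...,0]<.68)&(P[...,1]>.12)&(P[...,1]<.3)&(d["hsv"][...,2]>70)
    q=P[m]
    zb=R.from_euler('z',14.6,degrees=True).apply([-.7071,0,.7071]);yb=R.from_euler('z',14.6,degrees=True).apply([0,1,0]);nb=np.cross(yb,zb)
    w=q-[.591,.2096,.228]
    print(n,len(q),"zmin",np.percentile(q[:,2],[.5,2]).round(4),"y",np.percentile(w@yb,[1,99]).round(4),"z",np.percentile(w@zb,[1,99]).round(4),"n",np.percentile(w@nb,[2,20,50,80,98]).round(4))
print(abs(get_state()["qd"]).max())
```

```text
t 19.5 turn [-0.03 -0.06  0.09] shift [ 0.0001  0.0002 -0.0003] pos [0.5602 0.2018 0.2595] F [ 0.8  0.3 -2.5] w 0.0093 q [-0.06  0.07 -0.43  2.23  1.23  0.2  -1.37]
side 990 zmin [0.1973 0.2001] y [-0.0521  0.0434] z [-0.037   0.0952] n [-0.0166 -0.0053 -0.0013  0.0073  0.014 ]
top 1337 zmin [0.202  0.2043] y [-0.0504  0.0481] z [-0.0396  0.0951] n [-0.0027  0.0019  0.0046  0.0089  0.0176]
0.0021527909376634785
```

View pics/fin.png

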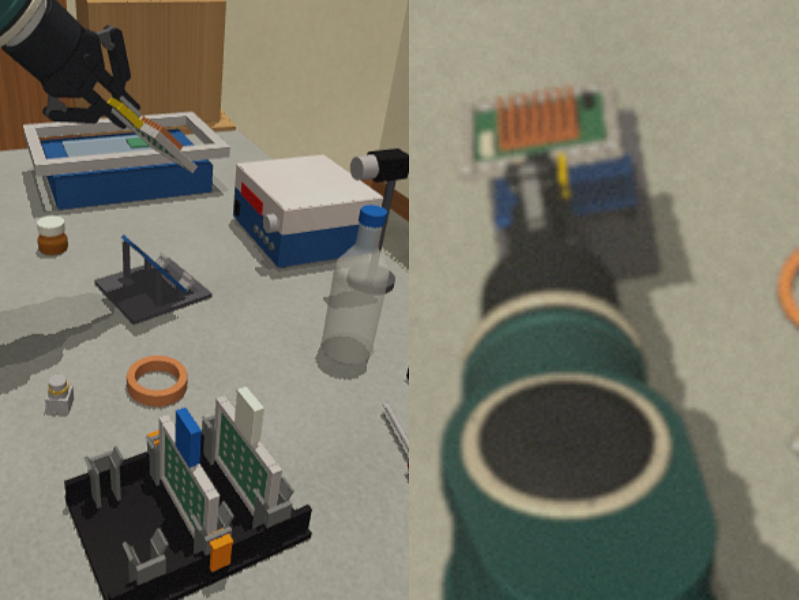

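The side view shows the yellow-tab board leaned back above the rest, heat sink up (150,130). Blue is seated between the flags (188,450), white is undisturbed, and the bystanders are where they were. All good, so I'll hand it in.

```bash
python3 -c "
from cell import *
print(job_done())"
```

```text
the job is handed in; nothing more can be done
None
```

The job is done and handed in at about 19.6 s of the 61 s allowed. `job_done()` gives no verdict, so what follows rests on my own checks.

- **Blue-tab board:** It is off the rest and seated in the slot between the orange flags, standing upright and released. It touched down with about 12 N on the wrist. Its tab top reads 0.129 m, level with the other two boards.
- **Yellow-tab board:** I drew it out and am holding it above the middle of the rest, component side up. By the measured tool pose the lean is 45°, at the rest's heading. Its lower edge is about 0.20 m above the bench and its middle is within a few millimetres of the rest's centre in both views.
- **Stillness:** The arm is at rest, with joint speeds around 0.002 rad/s, and the grip width is steady at 9.3 mm.
- **Other things:** In the last picture the white-tab board and the bystanders in view look undisturbed. I judged that by eye and did not measure it.

Two things did not match cleanly. The 40° lean at the rest put joint 6 near its lower limit, so the first tilt stopped about 5° short; I finished it on the way in, before gripping. Joint 6 also ends near that limit (0.20 against 0.19). In the final check the side and top cameras differed by about 5 mm, on the lower edge's height and on the board's position across its thickness. Part of that is the two cameras seeing different faces of the board.

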